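Empty the mould and jack up its board

TASK

First lift the amber cast-glass knob out of the open mould and lay it gently, standing upright, in the middle of the round cork rest. Then carry the small blue jack over and set it flat on the bench with its saddle centred under the orange lift mark of the mould board, give the red handle one full pump and let it come all the way up again. Then push the handle fully down a second time and finish while still holding it down, so that the jack alone keeps the board tilted up; leave everything else where it is.

Things in the scene. Friction and masses are not known exactly. Their poses are not given: they have to be found in the camera images.
- knob_mid (a point): Centre of the cast amber-glass knob: a round flange 64 mm across and 12 mm thick with a round stem 32 mm across standing on it, 38 mm high in all; this point is on its axis, 19 mm above its underside; z up. It weighs about 0.16 kg. At the start the flange sits in the mould cavity, 10 mm deep with 2 mm play all round, so the stem and the top 2 mm of the flange stand out of the dark steel mould block. Grip the stem from above.
- glass_knob: The same knob; origin at the centre of its underside, z up.
- cork_rest: Round cork rest fixed on the bench, 100 mm across, 10 mm high, with a thin green band round it; origin at the centre of its underside (bench level).
- mould_stand: Low stand fixed on the bench that carries the tilting mould board; origin at bench level under its middle, x from the lift tab towards the hinge, z up. The plywood board (195 by 180 mm, top at 58 mm, underside at 46 mm) carries a steel mould block 115 by 120 mm whose top is at 83 mm; the hinge axis lies 95 mm along +x, 52 mm up. An aluminium lift tab, 56 mm wide, juts out 45 mm from the board's edge at -x. Below tab and board edge the space is open from x = -60 mm outwards.
- lift_mark (a point): Lift point: centre of the orange disc (36 mm across) on the underside of the lift tab, at 46 mm above the bench when the board is down; the same disc shows on the top of the tab, 12 mm higher. It lies 120 mm along -x from the stand's origin; the tab ends 25 mm beyond it. Its axes are those of the board: x points horizontally (board down) from the tab to the hinge, 215 mm away.
- tilt_board (a joint): Tilt of the mould board about its hinge in rad: 0 lying down, growing as the lift tab goes up. It falls back by its own weight (about 9 N at the lift mark).
- jack: Small loose blue quick-lift jack, about 0.8 kg; origin at the centre of the underside under its blue block, z up, x from the handle to the saddle. Its base plate is 70 mm wide, 10 mm thick and reaches from 85 mm behind to 80 mm ahead of the origin. It only lifts while the handle is held down.
- jack_grip (a point): Where to grip the jack: in its upright blue block, 40 by 40 mm, that reaches up to 85 mm above the bench; this point is on the block's axis, 68 mm above the underside of the base; axes as the jack's. Close on the block's two sides that face along y (the handle leaves at -x, the saddle is at +x).
- saddle_top (a point): Centre of the top of the round steel saddle, 36 mm across, 55 mm ahead (+x) of the jack's origin; 34 mm above the base's underside with the handle up, rising 70 mm per rad of handle, to 79 mm unloaded. So it passes 12 mm below the lift mark when the jack stands on the bench, and starts to lift the board at a handle value of about 0.17. The jack must point with its x along the x of the lift mark.
- pump_handle (a joint): Jack handle in rad: 0 up (where a spring holds it), growing to 0.65 fully down (about level). Pressing on the pad takes about 3 N at the top without load and about 10 N fully down with the board on the saddle; let go, it springs up again. Fully down the board is tilted by about 0.15 rad.
- handle_pad (a point): Centre of the top face of the red pad (55 mm along the handle, 36 mm wide), the place to push down. The pivot axis lies 12 mm behind (-x) the jack's origin, 66 mm up; the pad face lies 110 mm along the handle line from it and 7 mm above that line, which rises 0.61 rad with the handle up. So this point is 98 mm behind the jack's origin, 135 mm high with the handle up; 122 and 69 mm with it down.
- tape_dispenser: Bystander: black tape dispenser with a yellow roll, 150 by 55 by 100 mm; origin under its centre.
- spray_can: Bystander: spray can, 52 mm across, 160 mm high; origin under its centre.
- glass_red: Bystander: red glass piece 90 by 50 by 5 mm; origin under its centre.
- glass_green: Bystander: green glass piece 60 by 80 by 5 mm; origin under its centre.
- glazing_brush: Bystander: brush lying on the bench; origin under its middle.
- lead_hammer: Bystander: hammer lying on the bench; origin under its middle.
- nail_pot: Bystander: white ceramic pot, 70 mm across, 80 mm high; origin under its centre.
There are look-alikes about, which are no part of the job. What is shaped like the jack but green is not meant. There is more than one size of the cork_rest; the one meant has the size given above.

How it is judged:
By the outcome, as a careful person would: the job done as asked, in the order asked, and still so for the second after the job is handed in, while the arm keeps its last pose, push and grip.
It also fails if it takes over 70 s, if anything falls off the work surface, if the arm or the gripper's body presses on something with over 40 N, if the wrist force passes 120 N, or if a joint passes its speed limit or range.

ROBOT

A 6-joint arm with a two-finger parallel gripper is mounted at the origin on the work surface. World frame = base frame: x ahead of the robot, y to its left, z up, the work surface at z = 0. Lengths are in m, angles in rad, forces in N, time in s.
With the tool pointing down it reaches from about 0.35 to 0.85 m from the base axis. Payload 8.1 kg.
Tool frame: the origin (TCP) lies midway between the tips of the shut fingers; the grasp point (between the pads) lies 19 mm behind it; z points along the fingers, y is the line along which they close (so a half turn about z gives the same grasp; the last joint's range is limited). The gripper opens to 93 mm and grips with 3 to 60 N. Pads are 15 mm wide; open, the fingers measure 128 mm over their backs; the gripper's body (75 mm by 188 mm) begins 65 mm behind the grasp point.
Start: joints at [1.086, 0.13, 1.488, -0, 1.523, -0.085], TCP at [0.234, 0.553, 0.219] pointing down, gripper open.
Joint ranges: [-2.96, 2.96], [-0.89, 2.26], [0.02, 2.5], [-1.34, 4.48], [0, 2.73], [-2.66, 2.66]. Speed limits (rad/s): [2.39, 2.39, 2.79, 3.14, 3.14, 3.14].

INTERFACE

Orientations are given as a rotation vector (axis times angle).
In Python, from plant import robot, cams gives the robot as it stands. The module is installed in compiled form; this text tells all that it offers.
- The arm moves only by the tool play_rows, never from a script. Its arguments are lists of equal length, an entry for each row: "slide": the shift along the tool's x, y, z scaled (see below), a list of three; "twist": the turn, a rotation vector about the tool's x, y, z scaled (see below), a list of three. A call has exactly 8 rows; each row shifts and turns the commanded pose from where the row before left it, along the tool's axes as they then stand; what a row does not reach is not made up. The controller multiplies each number of a shift by 25 cm and each number of a turn by 60 degrees. A row lasts 1/10 s, in which the tool goes at most 50 mm and 8.59 degrees, less where a joint would pass 70% of its speed; a pose out of reach is approached as far as the arm can. A call with a number of a shift or a turn outside -1 to 1 is refused whole. A call with a gripper value outside its range is refused whole. "fingers" is the closure, from -1 (fully open) to 1 (shut), set as the call begins (left out, the last holds). The fingers move at their own pace and stop on an object; "force" is the grip in N (left out, the last holds). Time passes only in rows, so rows that do not move let the fingers close, or fill a call up. It gives the time, the measured TCP pose, the force, the opening and the grip force at its end, in the units of the state.
- robot.read_state(): the state, without advancing time (a new reading comes with each control period).
- cams.read_camera(name): name is "scene" or "top" or "wrist"; returns (picture, depth): 480x640x3 uint8, red, green, blue; 480x640 float32, m along the optical axis (not along the pixel's ray), 0 where there is no reading.
- cams.get_calibration(name): a dict with "fx", "fy", "cx", "cy" (pixels), "k1" (the pictures are not rectified: a ray, as slopes to the right and down, at radius r is drawn at 1 + k1 r^2 times it, then the intrinsics apply), "world_from_camera" (4x4, takes a point from camera to world coordinates). Camera axes: x right, y down, z forward; pixel columns grow to the right and rows downward; lengths in m; the calibration is good to about 2 mm. A picture is of the moment at which its call begins: read the wrist's pose just before it. get_calibration takes no time and is no camera call; for the wrist camera it gives the pose at the moment of the call.
- robot.close_job(): hands the job in; it is judged then, once.
The state is a dict: "t": time; "q": joint angles; "dq": joint speeds; "joint_torque": joint torques, N m; "tool_pos": TCP position; "orientation": TCP orientation; "force": force on the tool from outside, world axes, zero at the start; "wrist_torque": the same for the moment, N m; "opening": finger opening in m; "gripper_force": force on a finger pad.
Only numpy, scipy, OpenCV 4.12 (cv2) and the standard library are available. Lean on these libraries where they do the work, as an engineer would, in place of code of your own. Each camera call takes 0.05 s, during which the arm holds its last target. There are 200 camera calls.

## Working session

There is one attempt and no reset: what is moved stays moved. The work goes in short steps, Python scripts to look and compute and a tool call to move; the robot and the scene stay as the last step left them, time stands still between calls to the robot, and variables do not carry over. Pictures are saved under pics/ and viewed, at most 10 in all, crops included, and the job is handed in when it is done.

Besides the shell and the picture viewer there is one more tool, called after ">>>" by a JSON object that holds its "fn" and its "kwargs". play_rows: Moves the arm, as the interface text tells. Shifts and turns lie within -1 to 1; 1 stands for 25 cm of shift or 60 degrees of turn. Its arguments: {"type":"object","properties":{"slide":{"type":"array"},"twist":{"type":"array"},"fingers":{"type":"number"},"force":{"type":"number"}},"required":["slide","twist"]}

```bash
mkdir -p pics
cat > h.py <<'E'
import numpy as np, cv2
from plant import robot, cams
from scipy.spatial.transform import Rotation as R
def rays(c,uv):
    uv=np.atleast_2d(np.float32(uv)); d=np.stack([(uv[:,0]-c['cx'])/c['fx'],(uv[:,1]-c['cy'])/c['fy']],1)
    u=d.copy()
    for _ in range(10): u=d/(1+c['k1']*(u**2).sum(1,keepdims=True))
    return u
def onplane(c,uv,z):
    u=rays(c,uv); T=np.array(c['world_from_camera']); v=np.c_[u,np.ones(len(u))]@T[:3,:3].T
    return T[:3,3]+v*((z-T[2,3])/v[:,2])[:,None]
def cloud(c,dep):
    vv,uu=np.mgrid[:480,:640]; u=rays(c,np.c_[uu.ravel(),vv.ravel()]); d=dep.reshape(-1,1)
    T=np.array(c['world_from_camera']); P=(np.c_[u,np.ones(len(u))]*d)@T[:3,:3].T+T[:3,3]
    P[d[:,0]==0]=np.nan
    return P.reshape(480,640,3)
def shot(n,f=None):
    c=cams.get_calibration(n); im,d=cams.read_camera(n)
    if f: cv2.imwrite('pics/'+f,im[:,:,::-1])
    return c,im,d
E
python3 - <<'E'
from h import *
for n in('top','scene'):
    c,im,d=shot(n,n+'0.png'); np.savez(n+'0.npz',im=im,d=d,**{k:np.array(v) for k,v in c.items()})
    print(n,np.round(c['world_from_camera'],3).tolist(),c['fx'])
s=robot.read_state();print(s)
E
```

```text
top [[-0.028, -0.994, 0.107, 0.313], [-1.0, 0.029, 0.008, -0.025], [-0.011, -0.107, -0.994, 1.662], [0.0, 0.0, 0.0, 1.0]] 577.9097426041991
scene [[0.411, 0.642, -0.648, 1.335], [0.912, -0.288, 0.292, -0.408], [0.001, -0.71, -0.704, 1.062], [0.0, 0.0, 0.0, 1.0]] 589.3514425653559
{'t': 0.1, 'q': array([ 1.08563287e+00,  1.31073060e-01,  1.48915683e+00, -4.71276870e-05,
        1.52298264e+00, -8.53884044e-02]), 'dq': array([-1.68986660e-04, -2.37346672e-03, -1.63281792e-03, -5.99100308e-05,
        5.22677498e-05, -3.09645675e-05]), 'joint_torque': array([ 9.54916504e-04, -5.61339426e+01, -4.93097091e+01,  7.69565580e-02,
        2.90477212e-02, -8.43560179e-05]), 'tool_pos': array([0.23328124, 0.55224806, 0.21770729]), 'orientation': array([-6.23706534e-01, -3.07863739e+00,  2.46213367e-03]), 'force': array([ 0.46091877, -0.26041008,  0.26699922]), 'wrist_torque': array([-0.01231359,  0.00586931,  0.0271646 ]), 'gripper_force': 0.0, 'opening': 0.09277159735718551}
```

View pics/top0.png

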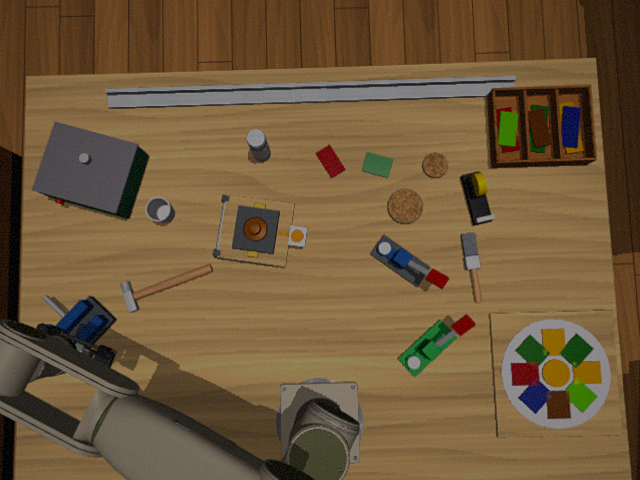

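View pics/scene0.png

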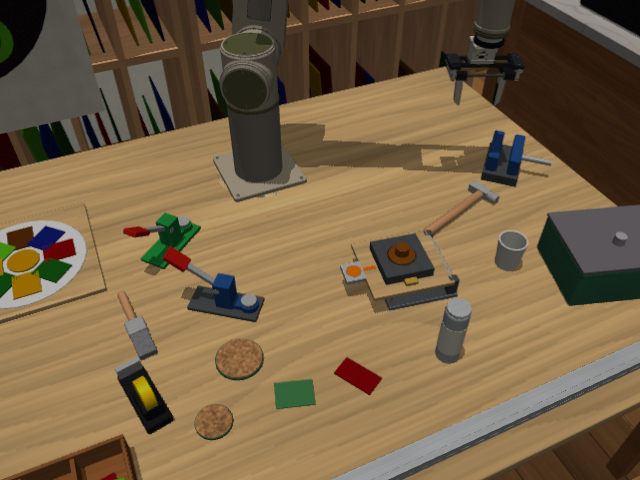

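The top view shows the knob at (256,229), the tab disc at (297,236), the blue jack block at (400,258) with its saddle at (383,245) and pad at (437,278), and the large cork at (405,206). The tab points right (-y), and the green jack and the small cork are decoys.

```bash
cat > m.py <<'E'
from h import *
def mask(im,lo,hi):
    return cv2.inRange(cv2.cvtColor(im,cv2.COLOR_RGB2HSV),lo,hi)
def blobs(m,box,n=3,mina=15):
    q=np.zeros_like(m); x0,y0,x1,y1=box; q[y0:y1,x0:x1]=m[y0:y1,x0:x1]
    cs=sorted(cv2.findContours(q,cv2.RETR_EXTERNAL,cv2.CHAIN_APPROX_NONE)[0],key=cv2.contourArea)[::-1][:n]
    return [c.reshape(-1,2) for c in cs if cv2.contourArea(c)>=mina]
def cen(p):
    M=cv2.moments(p.astype(np.float32).reshape(-1,1,2)); return np.array([M['m10'],M['m01']])/M['m00']
E
python3 - <<'E'
from m import *
boxes={'top':dict(tab=(285,224,312,250),blk=(370,230,430,290),red=(420,262,455,295),cork=(383,183,428,228),knob=(240,212,272,246)),
'scene':dict(tab=(335,258,372,285),blk=(205,265,245,315),red=(155,240,195,275),cork=(205,330,270,385),knob=(380,235,420,270))}
hs=dict(tab=((5,150,150),(20,255,255),.058),blk=((100,150,40),(125,255,255),.085),red=((170,150,60),(180,255,255),.13),cork=((5,60,60),(20,200,255),.01),knob=((3,150,40),(18,255,255),.085))
for n in boxes:
    z=np.load(n+'0.npz'); c={k:z[k] for k in z.files}; im=z['im']; P=cloud(c,z['d'])
    for k,(lo,hi,h) in hs.items():
        for p in blobs(mask(im,lo,hi),boxes[n][k],2):
            w=onplane(c,p,h)[:,:2]; e=cv2.minAreaRect((w*1000).astype(np.float32))
            m=np.zeros((480,640),np.uint8);cv2.drawContours(m,[p.reshape(-1,1,2)],-1,1,-1);q=P[m>0]
            print(n,k,cen(p).round(1),'plane',np.round(cen(w),4),np.round(e[1]),round(e[2],1),'depth med',np.round(np.nanmedian(q,0),4),'zmax',np.nanpercentile(q[:,2],[10,90]).round(3))
    # saddle, board, by depth heights
    for nm,ctr,r,lo,hi in (('saddle',(383,245) if n=='top' else (249,301),14,.024,.046),('stem',(256,229) if n=='top' else (402,250),20,.10,.125),('mould',(256,229) if n=='top' else (402,258),50,.076,.092)):
        yy,xx=np.mgrid[:480,:640]; s=((xx-ctr[0])**2+(yy-ctr[1])**2<r*r)&(P[...,2]>lo)&(P[...,2]<hi)
        q=P[s]; e=cv2.minAreaRect((q[:,:2]*1000).astype(np.float32)); print(n,nm,s.sum(),q.mean(0).round(4),np.round(e[0],1),np.round(e[1]),e[2])
E
python3 - <<'E'
import cv2
a=cv2.imread('pics/top0.png')[180:300,200:460]
cv2.imwrite('pics/topc.png',cv2.resize(a,None,fx=3,fy=3,interpolation=cv2.INTER_CUBIC))
E
```

```text
top tab [296.8 235.3] plane [0.5202 0.0473] [30. 27.] 74.2 depth med [0.5203 0.0468 0.0581] zmax [0.053 0.063]
top blk [399.4 256.4] plane [ 0.4503 -0.233 ] [98. 43.] 60.5 depth med [ 0.454  -0.2341  0.0825] zmax [0.02  0.089]
top cork [405. 205.] plane [ 0.606  -0.2653] [127. 130.] 87.7 depth med [ 0.6061 -0.2663  0.0043] zmax [-0.004  0.012]
top knob [254.9 228.9] plane [0.5382 0.1611] [61. 61.] 88.9 depth med [0.5363 0.1601 0.087 ] zmax [0.08 0.11]
top saddle 150 [ 0.4809 -0.1988  0.0323] [ 479.4 -202. ] [49. 39.] 68.58773040771484
top stem 105 [0.5389 0.1606 0.1092] [538.8 160.9] [29. 30.] 87.6734619140625
top mould 1594 [0.5393 0.1608 0.083 ] [539.8 160.9] [116. 121.] 80.2220458984375
scene tab [353.4 270.7] plane [0.5207 0.0464] [33. 32.] 30.5 depth med [0.5224 0.0461 0.0591] zmax [0.057 0.062]
scene tab [367.2 267.8] plane [0.5257 0.0799] [20. 11.] 80.8 depth med [0.5273 0.0795 0.0593] zmax [0.058 0.061]
scene blk [225.8 292.8] plane [ 0.4858 -0.2484] [ 55. 123.] 86.3 depth med [ 0.464  -0.2446  0.0579] zmax [0.02  0.086]
scene cork [237. 357.] plane [ 0.601  -0.2688] [150. 137.] 65.9 depth med [ 0.6025 -0.2696  0.0031] zmax [-0.001  0.012]
scene knob [401.3 253.8] plane [0.54   0.1599] [65. 64.] 8.2 depth med [0.5491 0.1533 0.0877] zmax [0.083 0.11 ]
scene saddle 230 [ 0.4848 -0.2016  0.0319] [ 482.3 -204.9] [51. 40.] 59.50868606567383
scene stem 136 [0.5424 0.1585 0.1087] [541.  159.9] [30. 29.] 60.83041000366211
scene mould 1773 [0.5459 0.1567 0.0835] [539.6 159.8] [120. 127.] 80.55253601074219
```

View pics/topc.png

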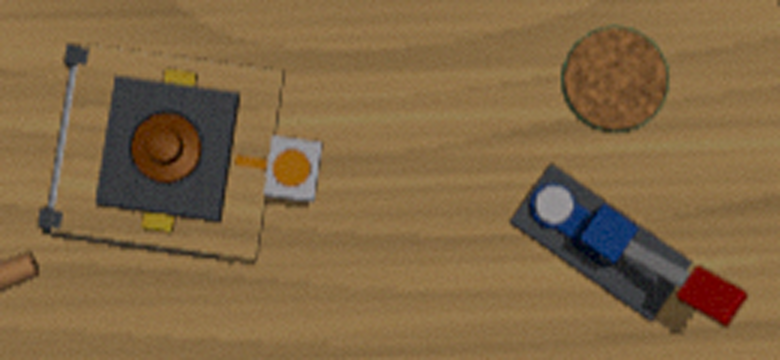

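```bash
cat > go.py <<'E'
from h import *
import sys
def yaw(Rm): return np.degrees(np.arctan2(Rm[1,1],Rm[0,1]))
def plan(pos,yw,n,tilt=True):
    s=robot.read_state(); R0=R.from_rotvec(s['orientation']); p0=s['tool_pos']
    a=np.radians(yw); y=np.array([np.cos(a),np.sin(a),0]); z=np.array([0,0,-1.]); T=R.from_matrix(np.c_[np.cross(y,z),y,z])
    rv=(R0.inv()*T).as_rotvec(); d=(np.array(pos)-p0)/n
    print('t',round(s['t'],2),'at',p0.round(4),'yaw',round(yaw(R0.as_matrix()),1),'q6',round(s['q'][5],2),'F',s['force'].round(1),'op',round(s['opening'],4),'step mm',round(np.linalg.norm(d)*1000,1),'deg',round(np.degrees(np.linalg.norm(rv))/n,2))
    print('twist each',(np.degrees(rv)/60/n).round(4).tolist())
    sl=[((R0*R.from_rotvec(rv*i/n)).inv().apply(d)/.25).round(3).tolist() for i in range(n)]
    print(sl if np.linalg.norm(rv)>.02 else sl[0])
if __name__=='__main__':
    v=[float(x) for x in sys.argv[1:]]; plan(v[:3],v[3],int(v[4]))
E
python3 go.py 0.539 0.16 0.2 5 16
```

```text
t 0.1 at [0.2333 0.5522 0.2177] yaw 67.1 q6 -0.09 F [ 0.5 -0.3  0.3] op 0.0928 step mm 31.1 deg 3.88
twist each [-0.0001, 0.0, 0.0647]
[[-0.109, -0.061, 0.005], [-0.112, -0.053, 0.005], [-0.116, -0.045, 0.004], [-0.119, -0.037, 0.004], [-0.121, -0.029, 0.004], [-0.123, -0.021, 0.004], [-0.124, -0.013, 0.004], [-0.124, -0.004, 0.004], [-0.124, 0.004, 0.004], [-0.124, 0.012, 0.004], [-0.123, 0.021, 0.004], [-0.121, 0.029, 0.004], [-0.119, 0.037, 0.004], [-0.116, 0.045, 0.004], [-0.113, 0.053, 0.004], [-0.109, 0.06, 0.004]]
```

>>> {"fn": "play_rows", "kwargs": {"slide": [[-0.11,-0.06,0],[-0.11,-0.05,0],[-0.12,-0.045,0],[-0.12,-0.035,0],[-0.12,-0.03,0],[-0.12,-0.02,0],[-0.125,-0.01,0],[-0.125,-0.005,0]], "twist": [[0,0,0.065],[0,0,0.065],[0,0,0.065],[0,0,0.065],[0,0,0.065],[0,0,0.065],[0,0,0.065],[0,0,0.065]], "fingers": -1, "force": 15}}

```text
t: 0.9
tool_pos: [0.3885, 0.3566, 0.2182]
orientation: [-1.432, -2.796, 0.001]
force: [0.2, 0.5, 1.0]
opening: 0.0931
gripper_force: 0.0
```

>>> {"fn": "play_rows", "kwargs": {"slide": [[-0.125,0.005,0],[-0.125,0.01,0],[-0.12,0.02,0],[-0.12,0.03,0],[-0.12,0.035,0],[-0.12,0.045,0],[-0.11,0.05,0],[-0.11,0.06,0]], "twist": [[0,0,0.065],[0,0,0.065],[0,0,0.065],[0,0,0.065],[0,0,0.065],[0,0,0.065],[0,0,0.065],[0,0,0.065]]}}

```text
t: 1.7
tool_pos: [0.5391, 0.1587, 0.2181]
orientation: [-2.132, -2.307, 0.001]
force: [-0.1, 0.8, -0.6]
opening: 0.0931
gripper_force: 0.0
```

```bash
python3 - <<'E'
from m import *
c,im,d=shot('wrist','w1.png'); P=cloud(c,d)
s=P[...,2]; q=P[(s>.104)&(s<.118)&(abs(P[...,0]-.539)<.04)&(abs(P[...,1]-.16)<.04)]
e=cv2.minAreaRect((q[:,:2]*1000).astype(np.float32)); print(len(q),q.mean(0),e)
E
python3 go.py 0.539 0.16 0.09 5 4
```

```text
1141 [0.53888584 0.16271873 0.10987633] ((539.0865478515625, 161.99996948242188), (30.912588119506836, 31.37190818786621), 27.82544708251953)
t 1.75 at [0.5414 0.1549 0.218 ] yaw 4.1 q6 0.12 F [-0.4 -2.6 -0.7] op 0.0928 step mm 32.0 deg 0.22
twist each [0.0001, 0.0006, -0.0035]
[0.006, -0.002, 0.128]
```

View pics/w1.png

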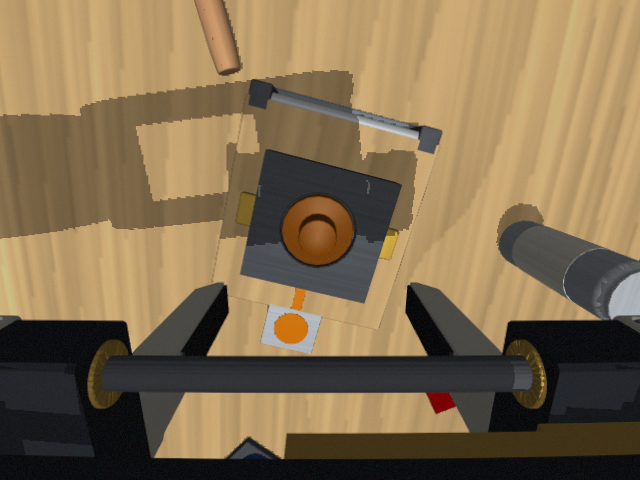

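The wrist view shows the knob upright in the mould at (318,232) and the tab disc at (290,328), with clear room for the fingers. The arm was still settling, so I'll measure once more at rest.

```bash
python3 - <<'E'
from m import *
c,im,d=shot('wrist'); P=cloud(c,d)
s=P[...,2]
for nm,lo,hi,r in (('stem',.104,.118,.04),('mould',.078,.0845,.08)):
    q=P[(s>lo)&(s<hi)&(abs(P[...,0]-.539)<r)&(abs(P[...,1]-.16)<r)]
    e=cv2.minAreaRect((q[:,:2]*1000).astype(np.float32)); print(nm,len(q),q.mean(0),e)
p=blobs(mask(im,(5,150,150),(20,255,255)),(270,305,315,350),1)[0]; print('tab',cv2.fitEllipse(p),onplane(c,[cv2.fitEllipse(p)[0]],.058))
st=blobs(mask(im,(3,150,20),(18,255,255)),(270,185,365,275),1)[0]; print('flange',cv2.fitEllipse(st),onplane(c,[cv2.fitEllipse(st)[0]],.085))
E
python3 go.py 0.539 0.162 0.09 5 4
```

```text
stem 1157 [0.53894557 0.16267035 0.10990125] ((539.00732421875, 162.14208984375), (30.934467315673828, 30.904964447021484), 46.56852722167969)
mould 12201 [0.5388507  0.16472557 0.08328961] ((539.265380859375, 161.0734405517578), (115.565673828125, 120.44127655029297), 80.38410949707031)
tab ((289.0465087890625, 324.510009765625), (29.23394012451172, 32.723670959472656), 96.49047088623047) [[0.52018892 0.04787356 0.058     ]]
flange ((314.661865234375, 224.8372344970703), (70.05809783935547, 70.35514068603516), 80.10991668701172) [[0.53900286 0.16302265 0.085     ]]
t 1.8 at [0.5401 0.1567 0.2179] yaw 4.4 q6 0.12 F [ 0.2 -0.6  0.6] op 0.0929 step mm 32.0 deg 0.16
twist each [-0.0001, 0.0003, -0.0026]
[0.006, -0.001, 0.128]
```

>>> {"fn": "play_rows", "kwargs": {"slide": [[0.007,-0.002,0.1],[0.007,-0.002,0.1],[0.004,0,0.1],[0,0,0.1],[0,0,0.06],[0,0,0.03],[0,0,0.02],[0,0,0]], "twist": [[0,0,0],[0,0,0],[0,0,0],[0,0,0],[0,0,0],[0,0,0],[0,0,0],[0,0,0]]}}

```text
t: 2.6
tool_pos: [0.5375, 0.1643, 0.0913]
orientation: [2.128, 2.311, 0.0]
force: [0.4, -0.7, 0.2]
opening: 0.0935
gripper_force: 0.0
```

```bash
python3 go.py 0.539 0.162 0.09 5 1
```

```text
t 2.6 at [0.5375 0.1643 0.0913] yaw 4.7 q6 0.12 F [ 0.4 -0.7  0.2] op 0.0935 step mm 3.1 deg 0.3
twist each [0.0002, -0.0, -0.0049]
[-0.01, 0.005, 0.005]
```

>>> {"fn": "play_rows", "kwargs": {"slide": [[-0.008,0.005,0.003],[0,0,0],[0,0,0],[0,0,0],[0,0,0],[0,0,0],[0,0,0],[0,0,0]], "twist": [[0,0,0],[0,0,0],[0,0,0],[0,0,0],[0,0,0],[0,0,0],[0,0,0],[0,0,0]], "fingers": 1, "force": 15}}

```text
t: 3.4
tool_pos: [0.5388, 0.1623, 0.0904]
orientation: [-2.129, -2.311, 0.0]
force: [0.3, -0.3, -0.4]
opening: 0.0333
gripper_force: 0.0
```

```bash
python3 go.py 0.606 -0.266 0.16 4.5 8
```

```text
t 3.4 at [0.5388 0.1623 0.0904] yaw 4.7 q6 0.12 F [ 0.3 -0.3 -0.4] op 0.0333 step mm 54.9 deg 0.02
twist each [-0.0, -0.0, 0.0004]
[-0.216, 0.016, -0.035]
```

>>> {"fn": "play_rows", "kwargs": {"slide": [[0,0,0],[0,0,0],[0,0,0],[0,0,-0.02],[0,0,-0.04],[0,0,-0.08],[0,0,-0.1],[0,0,-0.1]], "twist": [[0,0,0],[0,0,0],[0,0,0],[0,0,0],[0,0,0],[0,0,0],[0,0,0],[0,0,0]]}}

```text
t: 4.2
tool_pos: [0.5386, 0.1623, 0.1768]
orientation: [-2.129, -2.31, 0.0]
force: [0.4, 0.5, -2.6]
opening: 0.0315
gripper_force: 14.9
```

```bash
python3 go.py 0.606 -0.266 0.16 4.5 14
```

```text
t 4.2 at [0.5386 0.1623 0.1768] yaw 4.7 q6 0.12 F [ 0.4  0.5 -2.6] op 0.0315 step mm 31.0 deg 0.01
twist each [-0.0, 0.0, 0.0002]
[-0.124, 0.009, 0.005]
```

>>> {"fn": "play_rows", "kwargs": {"slide": [[-0.06,0.008,0],[-0.11,0.008,0],[-0.13,0.008,0],[-0.13,0.008,0],[-0.13,0.008,0],[-0.13,0.008,0],[-0.13,0.008,0],[-0.13,0.008,0]], "twist": [[0,0,0],[0,0,0],[0,0,0],[0,0,0],[0,0,0],[0,0,0],[0,0,0],[0,0,0]]}}

```text
t: 5.0
tool_pos: [0.5735, -0.0752, 0.1745]
orientation: [-2.128, -2.31, 0.001]
force: [0.3, -0.2, -1.0]
opening: 0.0314
gripper_force: 14.9
```

>>> {"fn": "play_rows", "kwargs": {"slide": [[-0.13,0.008,0],[-0.13,0.008,0],[-0.13,0.008,0],[-0.12,0.008,0],[-0.08,0.008,0],[-0.04,0.008,0],[-0.016,0.008,0],[0,0,0]], "twist": [[0,0,0],[0,0,0],[0,0,0],[0,0,0],[0,0,0],[0,0,0],[0,0,0],[0,0,0]]}}

```text
t: 5.8
tool_pos: [0.6012, -0.2328, 0.1749]
orientation: [-2.128, -2.31, 0.0]
force: [-0.2, 0.4, -0.9]
opening: 0.0316
gripper_force: 14.9
```

```bash
python3 - <<'E'
from m import *
robot.read_state()
c,im,d=shot('wrist','w2.png'); P=cloud(c,d)
t=cams.get_calibration('top');
# green band / cork top from depth
z=np.load('top0.npz'); ct={k:z[k] for k in z.files}
for cc,I,box,n in ((ct,z['im'],(383,183,428,228),'top'),(c,im,(0,0,640,480),'wrist')):
    m=mask(I,(40,60,20),(85,255,255))
    for p in blobs(m,box,6,3): print(n,len(p),p.mean(0),onplane(cc,p,.005)[:,:2].min(0),onplane(cc,p,.005)[:,:2].max(0))
E
python3 go.py 0.606 -0.266 0.03 4.5 1
```

```text
wrist 255 [452.29803922 190.90588235] [ 0.6899733  -0.23546204] [ 0.76852859 -0.14449926]
wrist 304 [317.33881579 227.26973684] [ 0.55226346 -0.27451698] [ 0.65553199 -0.21328914]
wrist 46 [  3.13043478 303.45652174] [ 0.26389959 -0.36036856] [ 0.27964909 -0.33372891]
wrist 90 [418.5        316.23333333] [ 0.69500966 -0.33132896] [ 0.74361045 -0.31930541]
t 5.85 at [ 0.6013 -0.2322  0.175 ] yaw 4.7 q6 -0.53 F [ 0.   0.1 -1.8] op 0.0316 step mm 149.0 deg 0.22
twist each [-0.0004, -0.0006, 0.0036]
[-0.137, 0.008, 0.58]
```

View pics/w2.png

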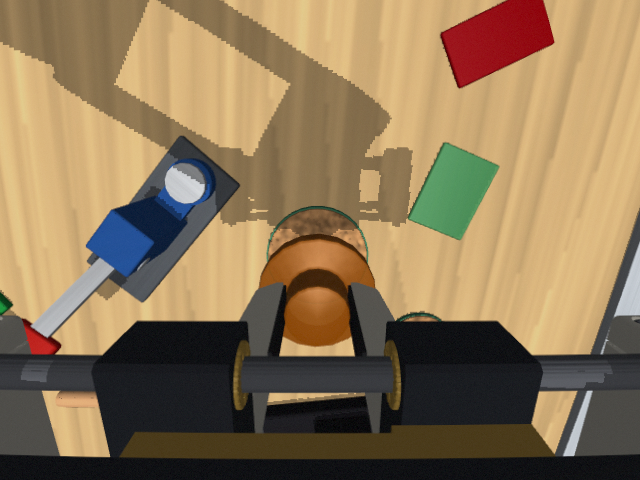

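The knob hangs straight in the fingers. The large cork with its green band peeks out behind it (centre near (318,258)), and the jack saddle is at (186,182) with its block at (120,240). I'll fit the cork circle and take the jack pose from here too.

```bash
cat > jack.py <<'E'
from m import *
from scipy.optimize import least_squares
def circ(w,r=None):
    f=(lambda v:np.hypot(*(w-v[:2]).T)-(r or v[2])); v=least_squares(f,[*w.mean(0),.05],loss='soft_l1',f_scale=.001).x; return v,np.abs(f(v)).mean()
def jack(c,im,d,near,r=.11):
    P=cloud(c,d); hsv=cv2.cvtColor(im,cv2.COLOR_RGB2HSV); s=np.hypot(P[...,0]-near[0],P[...,1]-near[1])<r
    b=s&(P[...,2]>.079)&(P[...,2]<.092)&(hsv[...,0]>100)&(hsv[...,0]<125)&(hsv[...,1]>120)
    q=P[b]; e=cv2.minAreaRect((q[:,:2]*1000).astype(np.float32)); print('block top',b.sum(),np.round(e[0],1),np.round(e[1],1),round(e[2],1),q[:,2].mean().round(4))
    a=s&(hsv[...,1]<60)&(hsv[...,2]>110)&(P[...,2]>.026)&(P[...,2]<.05)
    k=cv2.findContours(a.astype(np.uint8),cv2.RETR_EXTERNAL,cv2.CHAIN_APPROX_NONE)[0]; k=max(k,key=cv2.contourArea)
    sc,_=cv2.minEnclosingCircle(k); w=onplane(c,[cen(k.reshape(-1,2)),sc],P[a][:,2].mean()); print('saddle',a.sum(),w.round(4).tolist(),P[a].mean(0).round(4))
    bc=np.array(e[0])/1000; v=w[0,:2]-bc; print('dist',np.linalg.norm(v),'yaw',np.degrees(np.arctan2(v[1],v[0])))
    return bc,w[0]
E
python3 - <<'E'
from jack import *
c,im,d=shot('wrist')
m=mask(im,(40,60,20),(85,255,255)); p=blobs(m,(255,195,380,260),1)[0]; m2=np.zeros_like(m); 
w=onplane(c,p,.006)[:,:2]
# outermost point by angle
g=w.mean(0)*0+[.604,-.264]; an=np.arctan2(*(w-g).T[::-1]); rr=np.hypot(*(w-g).T); o=[w[k][np.argmax(rr[k])] for k in [np.abs(an-t)<.05 for t in np.arange(.1,3.05,.1)] if k.any()]
o=np.array(o); print('cork',circ(o),circ(o,.0505))
jack(c,im,d,(.455,-.23))
z=np.load('top0.npz'); ct={k:z[k] for k in z.files}
jack(ct,z['im'],z['d'],(.455,-.23))
print(onplane(ct,[[405,206.3]],.01))
E
python3 go.py 0.604 -0.266 0.03 4.5 1
```

```text
cork (array([ 0.60404965, -0.26443254,  0.05109665]), np.float64(0.00016289496009484877)) (array([ 0.60406798, -0.26367714,  0.05      ]), np.float64(0.0002354948241985099))
block top 2646 [ 448.9 -241.9] [40.6 39.5] 52.4 0.085
saddle 1248 [[0.4818, -0.1979, 0.0343], [0.4819, -0.198, 0.0343]] [ 0.4817 -0.198   0.0343]
dist 0.054843328719942235 yaw 53.24580208767741
block top 186 [ 448.7 -241.4] [40. 39.] 52.4 0.0851
saddle 113 [[0.4818, -0.1987, 0.0337], [0.4819, -0.1978, 0.0337]] [ 0.4819 -0.1985  0.0337]
dist 0.054041338495795864 yaw 52.22850778183235
[[ 0.60177979 -0.26525709  0.01      ]]
t 5.9 at [ 0.6013 -0.2319  0.1752] yaw 4.7 q6 -0.53 F [-0.2  0.3 -1.3] op 0.0317 step mm 149.1 deg 0.25
twist each [-0.0004, -0.0005, 0.0041]
[-0.137, -0.0, 0.581]
```

>>> {"fn": "play_rows", "kwargs": {"slide": [[-0.05,0,0.03],[-0.05,0,0.08],[-0.03,0,0.1],[0,0,0.1],[0,0,0.1],[0,0,0.08],[0,0,0.04],[0,0,0.01]], "twist": [[0,0,0],[0,0,0],[0,0,0],[0,0,0],[0,0,0],[0,0,0],[0,0,0],[0,0,0]]}}

```text
t: 6.7
tool_pos: [0.6029, -0.2647, 0.0384]
orientation: [-2.126, -2.309, 0.001]
force: [-0.8, -0.1, -1.4]
opening: 0.0317
gripper_force: 14.9
```

```bash
python3 go.py 0.604 -0.2645 0.0275 4.7 1
```

```text
t 6.7 at [ 0.6029 -0.2647  0.0384] yaw 4.7 q6 -0.57 F [-0.8 -0.1 -1.4] op 0.0317 step mm 11.0 deg 0.16
twist each [-0.0023, -0.0014, 0.0003]
[0.0, 0.005, 0.044]
```

>>> {"fn": "play_rows", "kwargs": {"slide": [[0,0.004,0.01],[0,0,0.01],[0,0,0.008],[0,0,0.006],[0,0,0.004],[0,0,0.003],[0,0,0.002],[0,0,0]], "twist": [[0,0,0],[0,0,0],[0,0,0],[0,0,0],[0,0,0],[0,0,0],[0,0,0],[0,0,0]]}}

```text
t: 7.5
tool_pos: [0.6049, -0.2652, 0.0296]
orientation: [-2.129, -2.31, 0.0]
force: [-0.1, 0.3, -2.2]
opening: 0.0317
gripper_force: 14.9
```

```bash
python3 go.py 0.604 -0.2645 0.0275 4.7 1
```

```text
t 7.5 at [ 0.6049 -0.2652  0.0296] yaw 4.7 q6 -0.57 F [-0.1  0.3 -2.2] op 0.0317 step mm 2.4 deg 0.01
twist each [-0.0001, -0.0, -0.0001]
[0.003, -0.004, 0.008]
```

>>> {"fn": "play_rows", "kwargs": {"slide": [[0.002,-0.003,0.002],[0,0,0.002],[0,0,0.002],[0,0,0.002],[0,0,0.001],[0,0,0],[0,0,0],[0,0,0]], "twist": [[0,0,0],[0,0,0],[0,0,0],[0,0,0],[0,0,0],[0,0,0],[0,0,0],[0,0,0]]}}

```text
t: 8.3
tool_pos: [0.6042, -0.2647, 0.0274]
orientation: [2.129, 2.311, -0.0]
force: [0.1, 0.5, -2.0]
opening: 0.0316
gripper_force: 15.0
```

```bash
python3 go.py 0.604 -0.2645 0.0275 4.7 1
```

```text
t 8.3 at [ 0.6042 -0.2647  0.0274] yaw 4.7 q6 -0.57 F [ 0.1  0.5 -2. ] op 0.0316 step mm 0.3 deg 0.0
twist each [0.0, 0.0, -0.0]
[0.001, -0.001, -0.0]
```

>>> {"fn": "play_rows", "kwargs": {"slide": [[0,0,0.002],[0,0,0.001],[0,0,0.001],[0,0,0.001],[0,0,0.001],[0,0,0],[0,0,0],[0,0,0]], "twist": [[0,0,0],[0,0,0],[0,0,0],[0,0,0],[0,0,0],[0,0,0],[0,0,0],[0,0,0]]}}

```text
t: 9.1
tool_pos: [0.6042, -0.2648, 0.0273]
orientation: [2.129, 2.311, -0.0]
force: [-6.1, 2.1, 10.5]
opening: 0.0317
gripper_force: 15.2
```

Contact is made at 10 N, so I'll back off 0.6 mm and open slowly.

>>> {"fn": "play_rows", "kwargs": {"slide": [[0,0,-0.002],[0,0,-0.002],[0,0,0],[0,0,0],[0,0,0],[0,0,0],[0,0,0],[0,0,0]], "twist": [[0,0,0],[0,0,0],[0,0,0],[0,0,0],[0,0,0],[0,0,0],[0,0,0],[0,0,0]]}}

```text
t: 9.9
tool_pos: [0.6042, -0.2648, 0.0273]
orientation: [2.129, 2.311, -0.0]
force: [-4.1, 1.2, 5.8]
opening: 0.0317
gripper_force: 15.1
```

>>> {"fn": "play_rows", "kwargs": {"slide": [[0,0,0],[0,0,0],[0,0,0],[0,0,0],[0,0,0],[0,0,0],[0,0,0],[0,0,0]], "twist": [[0,0,0],[0,0,0],[0,0,0],[0,0,0],[0,0,0],[0,0,0],[0,0,0],[0,0,0]], "fingers": -1}}

```text
t: 10.7
tool_pos: [0.6042, -0.2648, 0.0269]
orientation: [2.129, 2.311, -0.0]
force: [0.3, 0.1, -0.3]
opening: 0.0904
gripper_force: 0.0
```

>>> {"fn": "play_rows", "kwargs": {"slide": [[0,0,-0.03],[0,0,-0.08],[0,0,-0.12],[0,0,-0.12],[0,0,-0.12],[0,0,-0.1],[0,0,-0.04],[0,0,0]], "twist": [[0,0,0],[0,0,0],[0,0,0],[0,0,0],[0,0,0],[0,0,0],[0,0,0],[0,0,0]]}}

```text
t: 11.5
tool_pos: [0.6053, -0.2654, 0.1818]
orientation: [2.126, 2.308, 0.002]
force: [0.6, 0.1, 0.5]
opening: 0.0931
gripper_force: 0.0
```

```bash
python3 - <<'E'
from jack import *
c,im,d=shot('wrist'); P=cloud(c,d)
q=P[(P[...,2]>.041)&(P[...,2]<.056)&(np.hypot(P[...,0]-.604,P[...,1]+.265)<.05)]
e=cv2.minAreaRect((q[:,:2]*1000).astype(np.float32)); print('stem',len(q),q.mean(0),e)
jack(c,im,d,(.455,-.23))
E
python3 go.py 0.449 -0.242 0.19 -37.3 6
```

```text
stem 966 [ 0.6039874  -0.26446821  0.04688896] ((604.2252197265625, -265.1130676269531), (30.61118507385254, 30.880159378051758), 3.9246838092803955)
block top 2785 [ 449.3 -241.8] [40.5 39.9] 52.9 0.085
saddle 803 [[0.4859, -0.1922, 0.0344], [0.4829, -0.1965, 0.0344]] [ 0.4839 -0.1958  0.0344]
dist 0.061609016765440644 yaw 53.5652758557374
t 11.55 at [ 0.6044 -0.2648  0.1796] yaw 4.7 q6 -0.57 F [ 1.2 -0.5  0. ] op 0.0932 step mm 26.2 deg 7.0
twist each [0.0002, 0.0, 0.1167]
[[0.024, -0.102, -0.007], [0.011, -0.104, -0.007], [-0.002, -0.105, -0.007], [-0.014, -0.104, -0.007], [-0.027, -0.101, -0.007], [-0.039, -0.097, -0.007]]
```

>>> {"fn": "play_rows", "kwargs": {"slide": [[0.024,-0.1,0],[0.011,-0.105,0],[0,-0.105,0],[-0.014,-0.105,0],[-0.027,-0.1,0],[-0.039,-0.097,0],[0,0,0.03],[0,0,0.05]], "twist": [[0,0,0.116],[0,0,0.116],[0,0,0.116],[0,0,0.116],[0,0,0.116],[0,0,0.116],[0,0,0],[0,0,0]]}}

```text
t: 12.35
tool_pos: [0.4489, -0.2415, 0.1582]
orientation: [-2.811, -1.402, -0.0]
force: [0.6, 0.7, 0.2]
opening: 0.0932
gripper_force: 0.0
```

```bash
python3 go.py 0.4491 -0.2418 0.049 -37.1 1
```

```text
t 12.35 at [ 0.4489 -0.2415  0.1582] yaw -37.0 q6 0.05 F [0.6 0.7 0.2] op 0.0932 step mm 109.2 deg 0.1
twist each [-0.0, -0.0001, 0.0017]
[-0.001, 0.002, 0.437]
```

>>> {"fn": "play_rows", "kwargs": {"slide": [[0,0,0.06],[0,0,0.09],[0,0,0.09],[0,0,0.08],[0,0,0.06],[0,0,0.035],[0,0,0.015],[0,0,0]], "twist": [[0,0,0],[0,0,0],[0,0,0],[0,0,0],[0,0,0],[0,0,0],[0,0,0],[0,0,0]]}}

```text
t: 13.15
tool_pos: [0.4491, -0.2414, 0.0515]
orientation: [-2.812, -1.4, 0.0]
force: [-0.6, 0.1, -0.3]
opening: 0.0931
gripper_force: 0.0
```

>>> {"fn": "play_rows", "kwargs": {"slide": [[0,0,0],[0,0,0],[0,0,0],[0,0,0],[0,0,0],[0,0,0],[0,0,0],[0,0,0]], "twist": [[0,0,0],[0,0,0],[0,0,0],[0,0,0],[0,0,0],[0,0,0],[0,0,0],[0,0,0]], "fingers": 1, "force": 40}}

```text
t: 13.95
tool_pos: [0.4489, -0.2414, 0.0519]
orientation: [-2.812, -1.4, 0.0]
force: [-0.9, 1.0, 1.8]
opening: 0.04
gripper_force: 40.0
```

```bash
python3 go.py 0.4491 -0.2418 0.049 -37.1 1
```

```text
t 13.95 at [ 0.4489 -0.2414  0.0519] yaw -37.1 q6 0.05 F [-0.9  1.   1.8] op 0.04 step mm 2.9 deg 0.05
twist each [-0.0005, 0.0001, 0.0005]
[-0.001, 0.002, 0.011]
```

>>> {"fn": "play_rows", "kwargs": {"slide": [[0,0,-0.01],[0,0,-0.02],[0,0,-0.02],[0,0,-0.02],[0,0,0],[0,0,0],[0,0,0],[0,0,0]], "twist": [[0,0,0],[0,0,0],[0,0,0],[0,0,0],[0,0,0],[0,0,0],[0,0,0],[0,0,0]]}}

```text
t: 14.75
tool_pos: [0.4489, -0.2414, 0.0691]
orientation: [-2.812, -1.4, 0.0]
force: [-0.1, 0.7, -8.6]
opening: 0.04
gripper_force: 40.0
```

```bash
python3 go.py 0.4977 -0.0856 0.064 -9.6 8
```

```text
t 14.75 at [ 0.4489 -0.2414  0.0691] yaw -37.1 q6 0.05 F [-0.1  0.7 -8.6] op 0.04 step mm 20.4 deg 3.43
twist each [-0.0001, -0.0, -0.0572]
[[0.077, -0.027, 0.003], [0.078, -0.023, 0.003], [0.08, -0.018, 0.003], [0.081, -0.013, 0.003], [0.081, -0.008, 0.003], [0.082, -0.004, 0.003], [0.082, 0.001, 0.003], [0.081, 0.006, 0.003]]
```

>>> {"fn": "play_rows", "kwargs": {"slide": [[0.077,-0.027,0.003],[0.078,-0.023,0.003],[0.08,-0.018,0.003],[0.081,-0.013,0.003],[0.081,-0.008,0.003],[0.082,-0.004,0.003],[0.082,0.001,0.003],[0.081,0.006,0.003]], "twist": [[0,0,-0.057],[0,0,-0.057],[0,0,-0.057],[0,0,-0.057],[0,0,-0.057],[0,0,-0.057],[0,0,-0.057],[0,0,-0.057]]}}

```text
t: 15.55
tool_pos: [0.4982, -0.0847, 0.0632]
orientation: [-2.399, -2.028, 0.0]
force: [-0.1, 0.1, -8.5]
opening: 0.0397
gripper_force: 40.0
```

>>> {"fn": "play_rows", "kwargs": {"slide": [[0,0,0.01],[0,0,0.01],[0,0,0.008],[0,0,0],[0,0,0],[0,0,0],[0,0,0],[0,0,0]], "twist": [[0,0,0],[0,0,0],[0,0,0],[0,0,0],[0,0,0],[0,0,0],[0,0,0],[0,0,0]]}}

```text
t: 16.35
tool_pos: [0.4982, -0.0858, 0.0565]
orientation: [2.402, 2.025, 0.0]
force: [-0.6, -0.2, -7.8]
opening: 0.04
gripper_force: 40.0
```

```bash
python3 - <<'E'
from jack import *
c,im,d=shot('wrist','w3.png'); P=cloud(c,d)
jack(c,im,d,(.4977,-.0856))
p=blobs(mask(im,(5,150,150),(20,255,255)),(0,0,640,480),4)
for q in p:
    if len(q)>5: f=cv2.fitEllipse(q); print('tab?',len(q),f,onplane(c,[f[0]],.058))
q=P[(P[...,2]>.078)&(P[...,2]<.0845)&(abs(P[...,0]-.539)<.08)&(abs(P[...,1]-.16)<.08)]
print('mould',cv2.minAreaRect((q[:,:2]*1000).astype(np.float32)))
E
python3 go.py 0.511 -0.0067 0.0565 -9.6 8
```

```text
block top 6905 [498.7 -82.2] [32.6 40.1] 80.2 0.0893
saddle 3457 [[0.5074, -0.0318, 0.0391], [0.5074, -0.0317, 0.0391]] [ 0.5073 -0.0319  0.0391]
dist 0.05109648730768393 yaw 80.29829229765193
tab? 208 ((314.62103271484375, 19.188817977905273), (48.26416015625, 89.96240997314453), 90.13238525390625) [[0.51880809 0.04049035 0.058     ]]
mould ((0.0, 0.0), (0.0, 0.0), 0.0)
t 16.4 at [ 0.4982 -0.0857  0.0565] yaw -9.7 q6 -0.1 F [-0.1  0.7 -8.7] op 0.0396 step mm 10.0 deg 0.01
twist each [0.0, 0.0, -0.0002]
[0.04, -0.0, 0.0]
```

View pics/w3.png

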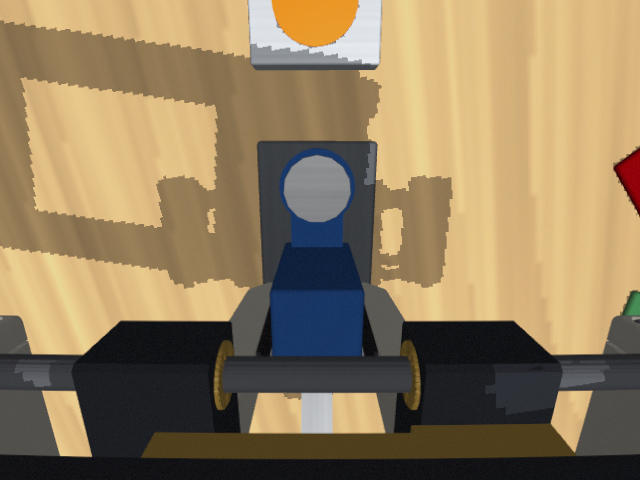

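The saddle (317,188) lines up with the tab and its orange disc at the top of the picture. The jack is lifted 5 mm, so I'll slide it in 80 mm.

>>> {"fn": "play_rows", "kwargs": {"slide": [[0.03,0,0],[0.05,0,0],[0.06,0,0],[0.06,0,0],[0.06,0,0],[0.04,0,0],[0.02,0,0],[0,0,0]], "twist": [[0,0,0],[0,0,0],[0,0,0],[0,0,0],[0,0,0],[0,0,0],[0,0,0],[0,0,0]]}}

```text
t: 17.2
tool_pos: [0.5117, -0.006, 0.0564]
orientation: [-2.4, -2.027, 0.0]
force: [0.3, -0.2, -7.8]
opening: 0.04
gripper_force: 40.0
```

>>> {"fn": "play_rows", "kwargs": {"slide": [[0,0,0.004],[0,0,0.004],[0,0,0.004],[0,0,0.003],[0,0,0.002],[0,0,0],[0,0,0],[0,0,0]], "twist": [[0,0,0],[0,0,0],[0,0,0],[0,0,0],[0,0,0],[0,0,0],[0,0,0],[0,0,0]]}}

```text
t: 18.0
tool_pos: [0.5117, -0.0068, 0.0522]
orientation: [2.401, 2.026, 0.0]
force: [0.5, -0.1, -7.5]
opening: 0.0397
gripper_force: 40.0
```

```bash
python3 go.py 0.511 -0.0065 0.0519 -9.7 1
```

```text
t 18.0 at [ 0.5117 -0.0068  0.0522] yaw -9.7 q6 0.06 F [ 0.5 -0.1 -7.5] op 0.0397 step mm 0.8 deg 0.01
twist each [0.0001, -0.0, -0.0001]
[0.001, -0.003, 0.001]
```

Within 1 mm, so I'll lower the last half millimetre, check the force and release.

>>> {"fn": "play_rows", "kwargs": {"slide": [[0.001,-0.002,0.001],[0,0,0.001],[0,0,0.001],[0,0,0.001],[0,0,0],[0,0,0],[0,0,0],[0,0,0]], "twist": [[0,0,0],[0,0,0],[0,0,0],[0,0,0],[0,0,0],[0,0,0],[0,0,0],[0,0,0]]}}

```text
t: 18.8
tool_pos: [0.5112, -0.0064, 0.0519]
orientation: [2.401, 2.026, 0.0]
force: [-5.7, 0.8, 2.1]
opening: 0.04
gripper_force: 40.0
```

>>> {"fn": "play_rows", "kwargs": {"slide": [[0,0,0],[0,0,0],[0,0,0],[0,0,0],[0,0,0],[0,0,0],[0,0,0],[0,0,0]], "twist": [[0,0,0],[0,0,0],[0,0,0],[0,0,0],[0,0,0],[0,0,0],[0,0,0],[0,0,0]], "fingers": -1}}

```text
t: 19.6
tool_pos: [0.5112, -0.0064, 0.0511]
orientation: [-2.401, -2.026, 0.0]
force: [-0.3, 0.0, 0.4]
opening: 0.0924
gripper_force: 0.0
```

>>> {"fn": "play_rows", "kwargs": {"slide": [[0,0,-0.04],[0,0,-0.08],[0,0,-0.12],[0,0,-0.12],[0,0,-0.12],[0,0,-0.08],[0,0,-0.04],[0,0,0]], "twist": [[0,0,0],[0,0,0],[0,0,0],[0,0,0],[0,0,0],[0,0,0],[0,0,0],[0,0,0]]}}

```text
t: 20.4
tool_pos: [0.5122, -0.0065, 0.2031]
orientation: [2.4, 2.024, 0.004]
force: [0.3, -0.8, -0.9]
opening: 0.0927
gripper_force: 0.0
```

```bash
python3 - <<'E'
from jack import *
c,im,d=shot('wrist','w4.png'); P=cloud(c,d)
s=P[...,2]
q=P[(s>.081)&(s<.09)&(np.hypot(P[...,0]-.511,P[...,1]+.0065)<.035)]
e=cv2.minAreaRect((q[:,:2]*1000).astype(np.float32)); print('block',len(q),e)
for p in blobs(mask(im,(5,150,150),(20,255,255)),(200,150,400,480),4):
    if len(p)>15: f=cv2.fitEllipse(p); print('tab?',f,onplane(c,[f[0]],.058))
q=P[(s>.078)&(s<.0845)&(abs(P[...,0]-.539)<.08)&(abs(P[...,1]-.16)<.08)]
print('mould',cv2.minAreaRect((q[:,:2]*1000).astype(np.float32)))
E
python3 go.py 0.4947 -0.1031 0.15 -9.7 8
```

```text
block 2360 ((509.7425842285156, -14.00204086303711), (54.63400650024414, 39.73933410644531), 81.14690399169922)
tab? ((314.97125244140625, 169.77525329589844), (38.448848724365234, 39.835506439208984), 179.68289184570312) [[0.52045969 0.04822106 0.058     ]]
mould ((535.2071533203125, 136.9425506591797), (66.66658782958984, 120.70993041992188), 80.35303497314453)
t 20.45 at [ 0.5114 -0.0065  0.2014] yaw -9.7 q6 0.06 F [-1.1 -0.1 -0.4] op 0.0929 step mm 13.8 deg 0.01
twist each [0.0001, -0.0, -0.0]
[-0.049, -0.0, 0.026]
```

View pics/w4.png

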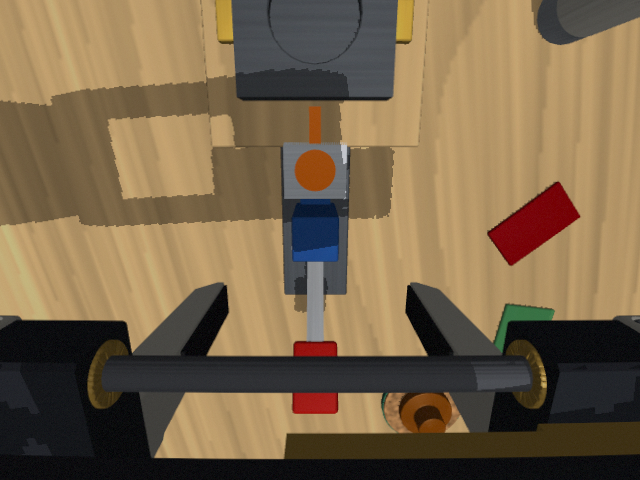

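The jack sits in line under the tab, disc at (315,170) over the saddle. The pad is at (315,377), and the knob is still on the cork at (427,410). Next I'll close the fingers and hover above the pad.

>>> {"fn": "play_rows", "kwargs": {"slide": [[-0.03,0,0],[-0.06,0,0],[-0.07,0,0.02],[-0.07,0,0.04],[-0.07,0,0.05],[-0.06,0,0.05],[-0.034,0,0.03],[0,0,0]], "twist": [[0,0,0],[0,0,0],[0,0,0],[0,0,0],[0,0,0],[0,0,0],[0,0,0],[0,0,0]], "fingers": 1, "force": 20}}

```text
t: 21.25
tool_pos: [0.4931, -0.1045, 0.1517]
orientation: [-2.401, -2.022, 0.003]
force: [-0.3, 0.1, 0.6]
opening: 0.0331
gripper_force: 0.0
```

>>> {"fn": "play_rows", "kwargs": {"slide": [[0,0,0],[0,0,0],[0,0,0],[0,0,0],[0,0,0],[0,0,0],[0,0,0],[0,0,0]], "twist": [[0,0,0],[0,0,0],[0,0,0],[0,0,0],[0,0,0],[0,0,0],[0,0,0],[0,0,0]]}}

```text
t: 22.05
tool_pos: [0.4945, -0.1035, 0.1536]
orientation: [2.401, 2.026, -0.0]
force: [-0.0, 0.5, -0.0]
opening: 0.0007
gripper_force: 0.0
```

```bash
python3 go.py 0.4947 -0.1031 0.145 -9.7 1;  python3 - <<'E'
from m import *
c,im,d=shot('top'); P=cloud(c,d)
h=cv2.cvtColor(im,cv2.COLOR_RGB2HSV)
for p in blobs(mask(im,(170,150,40),(180,255,255)),(330,200,400,280),2): print(cen(p),onplane(c,[cen(p)],.135))
E
```

```text
t 22.05 at [ 0.4945 -0.1035  0.1536] yaw -9.7 q6 -0.14 F [-0.   0.5 -0. ] op 0.0007 step mm 8.7 deg 0.01
twist each [0.0, 0.0, -0.0001]
[0.002, 0.0, 0.035]
```

>>> {"fn": "play_rows", "kwargs": {"slide": [[0,0,0.03],[0,0,0.03],[0,0,0.014],[-0.02,0,0.029],[-0.02,0,0.029],[-0.015,0,0.032],[-0.015,0,0.032],[0,0,0]], "twist": [[0,0,0],[0,0,0],[0,0,0],[0,0,0],[0,0,0],[0,0,0],[0,0,0],[0,0,0]]}}

```text
t: 22.9
tool_pos: [0.4916, -0.1203, 0.1036]
orientation: [-2.401, -2.024, -0.002]
force: [0.8, 7.0, 6.2]
opening: 0.0006
gripper_force: 3.8
```

```bash
python3 go.py 0.4917 -0.1203 0.104 -9.7 1;  python3 - <<'E'
from m import *
c,im,d=shot('scene','s2.png')
E
```

```text
t 22.9 at [ 0.4916 -0.1203  0.1036] yaw -9.7 q6 -0.17 F [0.8 7.  6.2] op 0.0006 step mm 0.4 deg 0.11
twist each [-0.0003, -0.0019, -0.0003]
[0.0, 0.001, -0.002]
```

View pics/s2.png

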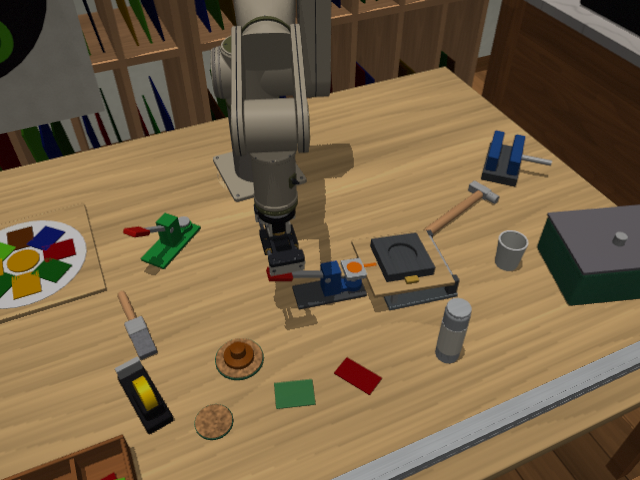

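The second scene view shows the board still nearly down and the tip on the red pad at (282,274). The knob stands on the large cork at (238,355). There is some backward drag, so I'll move backward less for the rest of the stroke.

>>> {"fn": "play_rows", "kwargs": {"slide": [[0,0,0.034],[-0.004,0,0.034],[-0.004,0,0.035],[-0.002,0,0.036],[0,0,0.004],[0,0,0.004],[0,0,0.002],[0,0,0]], "twist": [[0,0,0],[0,0,0],[0,0,0],[0,0,0],[0,0,0],[0,0,0],[0,0,0],[0,0,0]]}}

```text
t: 23.75
tool_pos: [0.4913, -0.1256, 0.0687]
orientation: [2.4, 2.023, -0.003]
force: [-7.6, -5.4, 15.0]
opening: 0.0004
gripper_force: 7.8
```

```bash
cat > chk.py <<'E'
from m import *
s=robot.read_state(); print('t',s['t'],'F',s['force'].round(1),'p',s['tool_pos'].round(4))
c,im,d=shot('wrist'); P=cloud(c,d); s=P[...,2]; h=cv2.cvtColor(im,cv2.COLOR_RGB2HSV)
b=(s>.081)&(s<.09)&(np.hypot(P[...,0]-.511,P[...,1]+.0065)<.035)&(h[...,0]>100)&(h[...,0]<125)&(h[...,1]>120)
q=P[b]; print('block',len(q),cv2.minAreaRect((q[:,:2]*1000).astype(np.float32)) if len(q)>5 else 0)
for n in('wrist','scene','top'):
    if n!='wrist': c,im,d=shot(n); P=cloud(c,d)
    m=(mask(im,(5,150,120),(20,255,255))>0)&(np.hypot(P[...,0]-.520,P[...,1]-.047)<.025)&(P[...,2]>.045)&(P[...,2]<.13)
    if m.sum()>5: print(n,'disc',m.sum(),np.nanmedian(P[m],0).round(4))
    m=(mask(im,(170,150,30),(180,255,255))>0)&(np.hypot(P[...,0]-.4925,P[...,1]+.116)<.06)&(P[...,2]>.04)
    if m.sum()>5: print(n,'red z',np.nanmedian(P[m],0).round(4),np.nanpercentile(P[m][:,2],[5,95]).round(4))
E
python3 chk.py
```

```text
t 23.75 F [-7.6 -5.4 15. ] p [ 0.4913 -0.1256  0.0687]
block 8845 ((509.90936279296875, -12.06771469116211), (30.783523559570312, 39.91203689575195), 80.34861755371094)
wrist red z [ 0.4916 -0.1128  0.0697] [0.0638 0.0965]
scene disc 122 [0.5225 0.0496 0.0943]
top disc 116 [0.5203 0.0509 0.0927]
```

Fully down: force 15 N, tip at 68.7 mm, board raised about 34 mm. I'll let it come all the way up.

>>> {"fn": "play_rows", "kwargs": {"slide": [[0,0,-0.03],[0.005,0,-0.04],[0.01,0,-0.045],[0.015,0,-0.045],[0.02,0,-0.045],[0.02,0,-0.045],[0.02,0,-0.06],[0,0,-0.05]], "twist": [[0,0,0],[0,0,0],[0,0,0],[0,0,0],[0,0,0],[0,0,0],[0,0,0],[0,0,0]]}}

```text
t: 24.7
tool_pos: [0.4948, -0.1008, 0.158]
orientation: [-2.401, -2.026, 0.001]
force: [-0.1, -0.5, 0.0]
opening: 0.0009
gripper_force: 0.0
```

>>> {"fn": "play_rows", "kwargs": {"slide": [[0,0,0],[0,0,0],[0,0,0],[0,0,0],[0,0,0],[0,0,0],[0,0,0],[0,0,0]], "twist": [[0,0,0],[0,0,0],[0,0,0],[0,0,0],[0,0,0],[0,0,0],[0,0,0],[0,0,0]]}}

```text
t: 25.5
tool_pos: [0.4949, -0.1011, 0.1573]
orientation: [-2.401, -2.026, 0.0]
force: [-0.4, -0.2, -0.1]
opening: 0.0006
gripper_force: 0.0
```

```bash
python3 chk.py; python3 go.py 0.4945 -0.1035 0.1536 -9.7 1
python3 - <<'E'
from m import *
c,im,d=shot('wrist','w5.png'); P=cloud(c,d)
p=blobs(mask(im,(5,150,150),(20,255,255)),(200,0,420,300),1)[0]; f=cv2.fitEllipse(p); print(f,onplane(c,[f[0]],.058))
E
```

```text
t 25.5 F [-0.4 -0.2 -0.1] p [ 0.4949 -0.1011  0.1573]
block 3900 ((510.83563232421875, -7.347280502319336), (39.51590347290039, 39.93541717529297), 80.4080810546875)
wrist disc 2382 [0.5202 0.0482 0.059 ]
wrist red z [ 0.495  -0.0938  0.1296] [0.1211 0.1768]
scene disc 133 [0.5216 0.0459 0.0591]
top disc 112 [0.5188 0.0471 0.0585]
t 25.65 at [ 0.495  -0.1011  0.1574] yaw -9.7 q6 -0.13 F [-0.4 -0.4 -0.5] op 0.0005 step mm 4.5 deg 0.01
twist each [0.0, 0.0, -0.0001]
[-0.01, -0.0, 0.015]
((316.3974304199219, 30.973098754882812), (51.19984817504883, 57.43657302856445), 0.3158724009990692) [[0.52023195 0.04845603 0.058     ]]
```

View pics/w5.png

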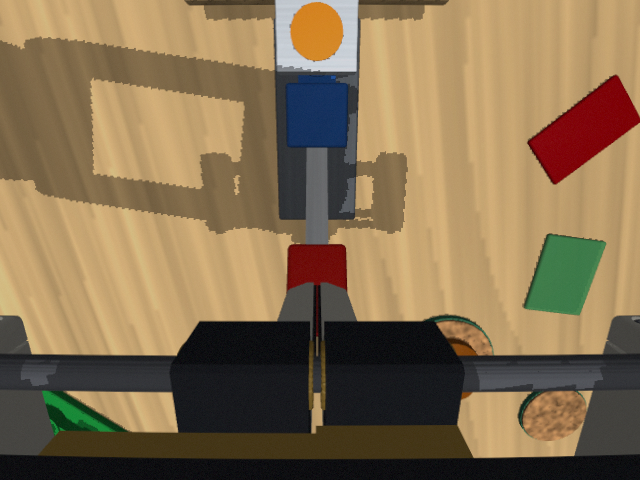

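Handle and board are both back up (disc at 59 mm), and the jack has stayed within 1 mm. Now the second, final press.

>>> {"fn": "play_rows", "kwargs": {"slide": [[-0.02,0,0.03],[0,0,0.025],[-0.008,0,0.029],[-0.016,0,0.029],[-0.014,0,0.032],[-0.012,0,0.032],[-0.01,0,0.034],[-0.006,0,0.034]], "twist": [[0,0,0],[0,0,0],[0,0,0],[0,0,0],[0,0,0],[0,0,0],[0,0,0],[0,0,0]]}}

```text
t: 26.5
tool_pos: [0.4919, -0.1239, 0.0968]
orientation: [2.4, 2.023, -0.001]
force: [-3.2, -5.5, 9.8]
opening: 0.0001
gripper_force: 4.7
```

>>> {"fn": "play_rows", "kwargs": {"slide": [[-0.004,0,0.036],[-0.002,0,0.036],[0,0,0.03],[0,0,0.009],[0,0,0.004],[0,0,0.002],[0,0,0],[0,0,0]], "twist": [[0,0,0],[0,0,0],[0,0,0],[0,0,0],[0,0,0],[0,0,0],[0,0,0],[0,0,0]]}}

```text
t: 27.3
tool_pos: [0.4919, -0.1262, 0.0687]
orientation: [2.399, 2.022, -0.001]
force: [-5.5, -6.8, 16.0]
opening: 0.0005
gripper_force: 8.2
```

```bash
python3 chk.py
```

```text
t 27.3 F [-5.5 -6.8 16. ] p [ 0.4919 -0.1262  0.0687]
block 8698 ((509.8812255859375, -12.28463363647461), (30.29990577697754, 39.92456817626953), 80.32347869873047)
wrist red z [ 0.4929 -0.1148  0.0698] [0.0623 0.0897]
scene disc 121 [0.5224 0.0502 0.0944]
top disc 117 [0.5202 0.0512 0.0938]
```

>>> {"fn": "play_rows", "kwargs": {"slide": [[0,0,0.001],[0,0,0],[0,0,0],[0,0,0],[0,0,0],[0,0,0],[0,0,0],[0,0,0]], "twist": [[0,0,0],[0,0,0],[0,0,0],[0,0,0],[0,0,0],[0,0,0],[0,0,0],[0,0,0]]}}

```text
t: 28.25
tool_pos: [0.492, -0.1262, 0.0686]
orientation: [2.399, 2.022, -0.001]
force: [-6.5, -7.5, 17.9]
opening: 0.0005
gripper_force: 8.9
```

```bash
python3 chk.py; python3 -c "
from plant import robot
print(robot.close_job())"
```

```text
t 28.25 F [-6.5 -7.5 17.9] p [ 0.492  -0.1262  0.0686]
block 8698 ((509.8787536621094, -12.41701889038086), (30.156387329101562, 39.83436584472656), 80.38766479492188)
wrist red z [ 0.4929 -0.1119  0.0693] [0.0624 0.0904]
scene disc 122 [0.5217 0.05   0.0948]
top disc 115 [0.5196 0.0509 0.0934]
the job is handed in; nothing more can be done
None
```

I handed the job in at about 28 s: the knob stands upright in the middle of the large cork rest, the jack is within about 1 mm of the lift mark, and after one full pump the handle is held fully down with the board raised about 35 mm; the hand-in gave no verdict.

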